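Bring the valve stem of a trolley wheel to the top

TASK

The trolley wheel with the fat air-filled tyre, mounted on one of the two wheel stands, has to be pumped up: turn it on its axle until its valve stem is straight above the axle, then let go and leave it standing still there. Leave the other wheel, the narrower solid castor wheel, as it is.

Things in the scene. Friction and masses are not known exactly. Their poses are not given: they have to be found in the camera images.
- tyre_wheel (a joint): Turn (rad) of the trolley wheel: 0 = valve stem straight above the axle; positive = stem turned from the top towards -y of tyre_axle's frame; starts at 0.7 to 1.35. Tyre 200 mm across, 45 mm wide, flat side walls 70 to 90 mm from the axle: its upper half can be pinched across them from above and pivots between the pads. Turns either way at about 1 N on the tread, stays where left.
- tyre_axle (a point): Centre of the tyred wheel (white disc rim, four dark holes), on its axle, 140 mm above the table. Fixed to the grey stand, does not turn. x: level, along the axle, to the side where the stem sticks out; y: level, in the wheel's plane; z: up. The stand's post (45 mm wide) is at x -65 to -45 mm and ends 20 mm above the axle; above that only the wheel is in the way.
- valve_stem (a point): Point on the brass cap of the valve stem, a black stub with a 13 mm thick brass end standing out of the wheel's face parallel to the axle, 55 mm from the axle line. The point is 45 mm along x from tyre_axle; the stem ends 5 mm further out, 27 mm outside the tyre's side wall. Turns with the wheel.
- castor_rim (a point): A point on the tread of the other wheel, at any angle: a solid castor wheel 160 mm across, 30 mm wide, black tread, grey centre with five dark holes, no valve stem, on a stand of the same kind, its axle also 140 mm above the table. The point is 80 mm from that axle. It turns just as easily and must be left as it is.

How it is judged:
By the outcome, as a careful person would: the job done as asked, in the order asked, and still so for the second after the job is handed in, with the robot touching nothing.
It also fails if it takes over 38 s, if anything falls off the work surface, if the arm or the gripper's body presses on something with over 40 N, if the wrist force passes 120 N, or if a joint passes its speed limit or range.

ROBOT

A 6-joint arm with a two-finger parallel gripper is mounted at the origin on the work surface. World frame = base frame: x ahead of the robot, y to its left, z up, the work surface at z = 0. Lengths are in mm, angles in degrees, forces in N, time in s.
With the tool pointing down it reaches from about 350 to 850 mm from the base axis. Payload 8.1 kg.
Tool frame: the origin (TCP) lies at the very end of the fingers, on their centre line; the grasp point (between the pads) lies 19 mm behind it (tcp_to_grasp is the distance from the TCP to the grasp point, in mm); z points along the fingers, x is the direction in which the jaws open and shut, and the axes are right-handed (so a half turn about z gives the same grasp; the last joint's range is limited). The gripper opens to 85 mm and grips with 20 to 120 N. Pads are 22 mm wide; open, the fingers measure 114 mm over their backs; the gripper's body (76 mm by 85 mm) begins 54 mm behind the grasp point. The pads swing forward as they close: fully open they stand 13 mm farther back than shut.
Start: joints at [62.487, 7.471, 85.268, -0, 87.261, -4.893], TCP at [230.754, 553.857, 231.292] pointing down, gripper open.
Joint ranges: [-169.43, 169.43], [-51.17, 129.36], [1.28, 143.12], [-76.62, 256.62], [0, 156.53], [-152.29, 152.29]. Speed limits (degrees/s): [136.94, 136.94, 159.86, 180, 180, 180].

INTERFACE

Orientations are given as [roll, pitch, yaw] about the fixed x, y, z axes, in that order (R = Rz(yaw) Ry(pitch) Rx(roll)).
In Python, from bench import * gives the robot as it stands. The module is installed in compiled form; this text tells all that it offers.
- The arm moves only by the tool apply_moves, never from a script. Its argument "targets" is text: rows parted by semicolons, each of 7 numbers parted by spaces: the turn, a rotation vector about the tool's x, y, z in rad, then the shift along the tool's x, y, z in cm, then the finger opening in cm, from 0 to 8.54. A call has exactly 5 rows; each row is the pose to reach, as a shift and turn from the pose commanded when the call began, along the tool's axes at that moment; what a row does not reach only later rows make up. A row lasts 1/10 s, in which the tool goes at most 50 mm and 8.59 degrees, less where a joint would pass 70% of its speed; a pose out of reach is approached as far as the arm can. A call with a gripper value outside its range is refused whole. The fingers move at their own pace and stop on an object; "force" is the grip in N (left out, the last holds). Time passes only in rows, so rows that repeat a pose let the fingers close, or fill a call up. It gives the time, the measured TCP pose, the force and the opening at its end, in the units of the state.
- sense(): the state, without advancing time (a new reading comes with each control period).
- snapshot(name): name is "side" or "top" or "wrist"; returns the picture (400x640x3 uint8, red, green, blue); there is no depth.
- camera_model(name): a dict with "fx", "fy", "cx", "cy" (pixels), "k1" (the pictures are not rectified: a ray, as slopes to the right and down, at radius r is drawn at 1 + k1 r^2 times it, then the intrinsics apply), "position" and "attitude" of the camera in the world; the wrist camera has in their place "T_tool_cam" (4x4, takes a point from camera to tool coordinates, whose origin is the TCP and whose axes are the tool frame's). Camera axes: x right, y up, looking along -z (the intrinsics and any distortion apply to the point x, -y, -z); pixel columns grow to the right and rows downward; lengths in mm; the calibration is good to about 2 mm. A picture is of the moment at which its call begins: read the wrist's pose just before it. camera_model takes no time and is no camera call.
- hand_in(): hands the job in, once; it reports no verdict.
Trained networks look in the newest picture that a camera, given by its name, has taken for a name from the list of things; names that differ only in an ending like _2 or _b are one class to them, and where a whole thing is asked for, a point or a joint stands for the part that bears it (a point fixed in the world has none). Each returns a list of dicts, best first, with "confidence" (0 to 1); they miss things now and then, are a little off and sometimes report something else, mostly with a low value. They report only what shows in the picture. A call takes as long as a camera call.
- recognise(camera, query): "at" ([row, column] in pixels, amid what is visible of it).
- place_of(camera, query): "at" ([row, column] in pixels: a listed point, or the origin of a listed thing).
The state is a dict: "time": time; "joint_pos": joint angles; "qd": joint speeds; "joint_efforts": joint torques, N m; "tool_pos": TCP position; "tcp_rot": TCP orientation; "ft_force": force on the tool from outside, world axes, zero at the start; "wrist_torque": the same for the moment, N m; "finger_gap": finger opening in mm.
Only numpy, scipy, OpenCV 4.12 (cv2) and the standard library are available. Lean on these libraries where they do the work, as an engineer would, in place of code of your own. Each camera call takes 0.05 s, during which the arm holds its last target. There are 200 camera calls.

## Working session

There is one attempt and no reset: what is moved stays moved. The work goes in short steps, Python scripts to look and compute and a tool call to move; the robot and the scene stay as the last step left them, time stands still between calls to the robot, and variables do not carry over. Pictures are saved under pics/ and viewed, about 8 in all and at most 12, crops included, and the job is handed in when it is done.

Besides the shell and the picture viewer there is one more tool, called after "Emit:" as name(argument=value, ...) on one line, values as JSON. apply_moves: Moves the arm, as the interface text tells. Its arguments: {"type":"object","properties":{"targets":{"type":"string"},"force":{"type":"number"}},"required":["targets"]}

```bash
mkdir -p pics; cat > h.py <<'E'
from bench import *
import numpy as np, cv2
from scipy.spatial.transform import Rotation as R
def cam(n):
    m=camera_model(n)
    if 'T_tool_cam' in m:
        s=sense(); T=np.eye(4); T[:3,:3]=R.from_euler('xyz',s['tcp_rot'],degrees=True).as_matrix(); T[:3,3]=s['tool_pos']
        T=T@np.array(m['T_tool_cam']); return m,T[:3,:3],T[:3,3]
    a=np.array(m['attitude'],float)
    A=a if a.shape==(3,3) else (R.from_euler('xyz',a,degrees=True).as_matrix() if a.size==3 else None)
    return m,A,np.array(m['position'])
def ray(n,at,c=None):
    m,A,p=c or cam(n)
    u=(at[1]-m['cx'])/m['fx']; v=(at[0]-m['cy'])/m['fy']
    r=np.hypot(u,v); x=r
    for _ in range(30): x=r/(1+m['k1']*x*x)
    f=x/r if r else 1
    d=A@np.array([u*f,-v*f,-1]); return p,d/np.linalg.norm(d)
def proj(n,P,c=None):
    m,A,p=c or cam(n)
    q=A.T@(np.array(P)-p); u,v=q[0]/-q[2],-q[1]/-q[2]; k=1+m['k1']*(u*u+v*v)
    return [m['cy']+m['fy']*v*k, m['cx']+m['fx']*u*k]
def tri(obs):
    M=np.zeros((3,3));b=np.zeros(3)
    for p,d in obs:
        Q=np.eye(3)-np.outer(d,d); M+=Q;b+=Q@p
    X=np.linalg.solve(M,b); return X,[np.linalg.norm((np.eye(3)-np.outer(d,d))@(X-p)) for p,d in obs]
def onz(o,z):
    p,d=o; return p+d*(z-p[2])/d[2]
E
python3 - <<'E'
from h import *
for n in ['side','top','wrist']:
    print(n,camera_model(n))
ims=[]
for n in ['side','top']:
    im=snapshot(n); ims.append(im)
    cv2.imwrite(f'pics/{n}0.png',im[:,:,::-1])
    for q in ['tyre_axle','valve_stem','castor_rim']:
        print(n,q,place_of(n,q)[:3])
    print(n,'rec tyre',recognise(n,'tyre_wheel')[:3])
print(sense())
E
```

```text
side {'fx': 364.1688306750837, 'fy': 364.1688306750837, 'cx': 322.4019263360216, 'cy': 191.14676667795348, 'k1': -0.030103140822227523, 'position': array([ 372.38494768, -443.44259946,  767.29587651]), 'attitude': array([ 43.02105018,   1.00008541, -24.45876342])}
top {'fx': 460.94275867144677, 'fy': 460.94275867144677, 'cx': 317.2231191805602, 'cy': 197.62759901148002, 'k1': 0.013702261710798917, 'position': array([ 442.00196766,    5.31669298, 1046.7797801 ]), 'attitude': array([  8.98854517,  -0.14966076, -91.66172593])}
wrist {'fx': 283.8617600889671, 'fy': 283.8617600889671, 'cx': 316.3944132519721, 'cy': 198.57970037567804, 'k1': -0.0495290761605217, 'T_tool_cam': array([[ 9.99999832e-01, -5.63517748e-04, -1.33037097e-04,
         8.01605529e-01],
       [-5.77509468e-04, -9.54201256e-01, -2.99164886e-01,
        -7.68418462e+01],
       [ 4.16405575e-05,  2.99164913e-01, -9.54201422e-01,
        -1.42591518e+02],
       [ 0.00000000e+00,  0.00000000e+00,  0.00000000e+00,
         1.00000000e+00]])}
side tyre_axle [{'at': [326.8, 376.8], 'confidence': 0.85}]
side valve_stem [{'
[... 368 characters left out ...]
, 442.8], 'confidence': 0.66}]
{'time': 0.5, 'joint_pos': array([ 6.24860026e+01,  7.47142768e+00,  8.52708432e+01,  4.58306747e-04,
        8.72641586e+01, -4.89346409e+00]), 'qd': array([ 0.05512739, -0.05525096, -0.03304451, -0.04596426,  0.00291412,
        0.04325344]), 'joint_efforts': array([-4.35542870e-04, -5.68718076e+01, -5.00360012e+01, -1.59704628e-04,
        2.87678246e-03,  1.21324868e-05]), 'tool_pos': array([230.73857641, 553.81756709, 231.26029228]), 'tcp_rot': array([-1.79998995e+02,  6.36697134e-03,  6.73794448e+01]), 'ft_force': array([ 0.0711717 , -0.40183082, -0.29004922]), 'wrist_torque': array([ 0.01063746,  0.05395565, -0.02995661]), 'finger_gap': 85.3769777463605}
```

```bash
python3 - <<'E'
from h import *
c,r=tri([ray('side',[326.8,376.8]),ray('top',[208.8,437.7])]);print('axle',c,r)
v,r=tri([ray('side',[337.6,414.5]),ray('top',[186.9,465.7])]);print('valve',v,r)
print(onz(ray('side',[326.8,376.8]),140),onz(ray('top',[208.8,437.7]),140))
print('castor',tri([ray('side',[190.2,289]),ray('top',[219.8,223])]))
print(v-c,np.linalg.norm(v-c))
t=cv2.imread('pics/top0.png');s=cv2.imread('pics/side0.png')
a=t[100:300,330:560];b=s[230:400,280:500]
b=cv2.resize(b,(400,400*170//220)); a=cv2.resize(a,(400,400*200//230))
o=np.zeros((350,800,3),np.uint8);o[:a.shape[0],:400]=a;o[:b.shape[0],400:]=b
cv2.imwrite('pics/c1.png',o)
E
```

```text
axle [ 557.17234492 -240.85120298  135.44407465] [np.float64(0.5688190926620461), np.float64(0.5688190926621803)]
valve [ 595.91886541 -291.50685191  161.94088105] [np.float64(1.2388914647077978), np.float64(1.2388914647077738)]
[ 556.4048487  -242.42875959  140.        ] [ 556.04855543 -239.43966611  140.        ]
castor (array([554.92475088, 201.50218767,  62.66272174]), [np.float64(0.29885241113940036), np.float64(0.29885241113932204)])
[ 38.74652049 -50.65564893  26.4968064 ] 69.06061372403748
```

View pics/c1.png

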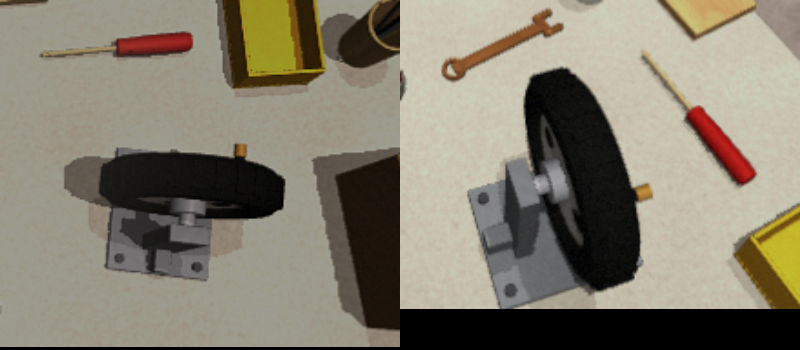

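View pics/top0.png

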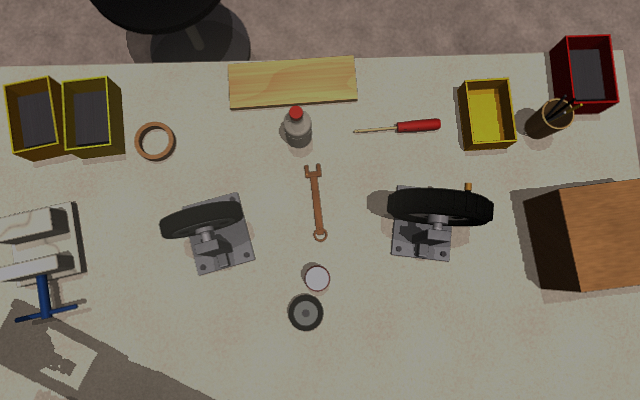

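The top view shows the tyred wheel at about (203, 440), with its brass cap at (186, 467) sticking out towards +x and turned towards -y. The castor is at (220, 203). Next I work out the travel move to a pose above the tyre.

```bash
cat >> h.py <<'E'
def go(p,yaw,s=None):
    s=s or sense(); R0=R.from_euler('xyz',s['tcp_rot'],degrees=True)
    d=R0.inv()*R.from_euler('xyz',[180,0,yaw],degrees=True)
    print('rot',d.as_rotvec().round(4),'cm',(R0.inv().apply(np.array(p)-s['tool_pos'])/10).round(2))
E
python3 - <<'E'
from h import *
go([557,-240,350],-7.5)
E
```

```text
rot [1.0000e-04 1.0000e-04 1.3069e+00] cm [-60.73  60.65 -11.87]
```

Emit:
apply_moves(targets="0 0 1.307 -60.7 60.6 -11.9 8.5;0 0 1.307 -60.7 60.6 -11.9 8.5;0 0 1.307 -60.7 60.6 -11.9 8.5;0 0 1.307 -60.7 60.6 -11.9 8.5;0 0 1.307 -60.7 60.6 -11.9 8.5")

```text
time: 1.0
tool_pos: [325.1, 323.1, 266.0]
tcp_rot: [-180.0, -0.0, 24.1]
ft_force: [1.8, 0.2, 1.2]
finger_gap: 85.2
```

```bash
python3 - <<'E'
from h import *
print(sense()['tool_pos'],sense()['tcp_rot'])
go([557,-240,350],-7.5)
E
```

```text
[325.13801777 323.07986329 266.0436359 ] [-1.79999687e+02 -4.02081680e-02  2.40882383e+01]
rot [-2.000e-04 -7.000e-04  5.513e-01] cm [-1.81 60.87 -8.4 ]
```

Emit:
apply_moves(targets="0 0 0.551 -1.8 60.9 -8.4 8.5;0 0 0.551 -1.8 60.9 -8.4 8.5;0 0 0.551 -1.8 60.9 -8.4 8.5;0 0 0.551 -1.8 60.9 -8.4 8.5;0 0 0.551 -1.8 60.9 -8.4 8.5")

```text
time: 1.5
tool_pos: [420.9, 94.4, 300.5]
tcp_rot: [-180.0, -0.1, -7.4]
ft_force: [1.8, 1.4, -0.2]
finger_gap: 84.7
```

```bash
python3 - <<'E'
from h import *
go([557,-240,350],-7.5)
E
```

```text
rot [-0.0004 -0.0013  0.0023] cm [17.8  31.42 -4.94]
```

Emit:
apply_moves(targets="0 0 0 17.8 31.4 -4.9 8.5;0 0 0 17.8 31.4 -4.9 8.5;0 0 0 17.8 31.4 -4.9 8.5;0 0 0 17.8 31.4 -4.9 8.5;0 0 0 17.8 31.4 -4.9 8.5")

```text
time: 2.0
tool_pos: [515.2, -134.9, 333.9]
tcp_rot: [180.0, -0.0, -7.2]
ft_force: [0.5, 0.8, 0.9]
finger_gap: 85.2
```

Emit:
apply_moves(targets="0 0 0 0 0 0 8.5;0 0 0 0 0 0 8.5;0 0 0 0 0 0 8.5;0 0 0 0 0 0 8.5;0 0 0 0 0 0 8.5")

```text
time: 2.5
tool_pos: [514.7, -131.5, 333.7]
tcp_rot: [180.0, -0.0, -7.1]
ft_force: [0.0, 0.6, -0.2]
finger_gap: 85.0
```

```bash
python3 - <<'E'
from h import *
s=sense();print(s['time'],s['tool_pos'],s['tcp_rot'])
c=cam('wrist');im=snapshot('wrist');cv2.imwrite('pics/w1.png',im[:,:,::-1])
a=place_of('wrist','tyre_axle');v=place_of('wrist','valve_stem');print(a,v)
print('castor?',place_of('wrist','castor_rim'))
for P in a[:1]: print('axle z140',onz(ray('wrist',P['at'],c),140))
for z in (160,165,170): print('valve z',z,onz(ray('wrist',v[0]['at'],c),z))
print(tri([ray('side',[337.6,414.5]),ray('top',[186.9,465.7]),ray('wrist',v[0]['at'],c)]))
print(tri([ray('side',[326.8,376.8]),ray('top',[208.8,437.7]),ray('wrist',a[0]['at'],c)]))
E
```

```text
2.5 [ 514.69675234 -131.54171119  333.74976578] [ 1.79997050e+02 -3.39667163e-02 -7.06408365e+00]
[{'at': [248.9, 356.9], 'confidence': 0.95}] [{'at': [292.3, 397.6], 'confidence': 0.94}]
castor? []
axle z140 [ 555.68661692 -235.12179537  140.        ]
valve z 160 [ 602.3041507  -294.84863942  160.        ]
valve z 165 [ 601.0711435  -291.05080085  165.        ]
valve z 170 [ 599.83813631 -287.25296229  170.        ]
(array([ 597.64866672, -291.56656686,  162.91892232]), [np.float64(0.8874627591660772), np.float64(3.1150505214543487), np.float64(3.832786820119574)])
(array([ 557.25399064, -240.29216932,  132.77606716]), [np.float64(1.2204240582498387), np.float64(1.109413732248955), np.float64(1.4150445924982653)])
```

View pics/w1.png

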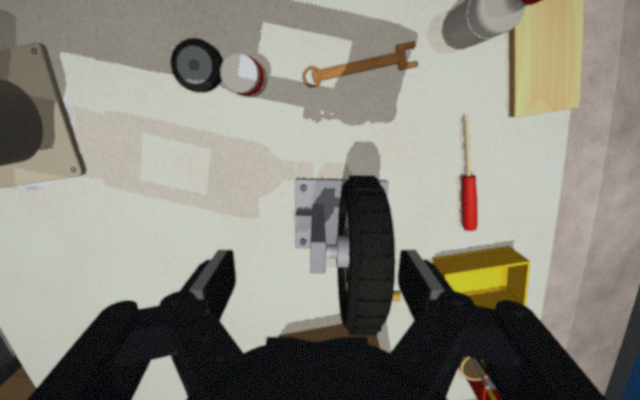

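The wrist view shows the tyre upright at about (255, 367), nearly aligned with the jaws, and the brass cap at (296, 397). Now I fit the wheel model to all the views.

```bash
cat >> h.py <<'E'
from scipy.optimize import least_squares
def frame(x): 
    return np.array([x[0],x[1],140.]),R.from_euler('z',x[2]).as_matrix()
def fit(obsA,obsV,x0=(557,-240,-.13,1.0),free=4):
    # obs: (name,at,cam)
    def f(y):
        x=np.r_[y,x0[len(y):]] if len(y)==4 else y
        c,A=frame(x); v=c+A@[45,-55*np.sin(x[3]),55*np.cos(x[3])]
        return np.concatenate([np.subtract(proj(n,P,k),at) for L,P in((obsA,c),(obsV,v)) for n,at,k in L]+[[]])
    s=least_squares(f,x0,loss='soft_l1'); return s.x,s.fun
def circ(x,r,w):
    c,A=frame(x); return [c+A@[w,r*np.cos(t),r*np.sin(t)] for t in np.linspace(0,2*np.pi,200)]
E
python3 - <<'E'
from h import *
W=cam('wrist');S=cam('side');T=cam('top')
x,f=fit([('side',[326.8,376.8],S),('top',[208.8,437.7],T),('wrist',[248.9,356.9],W)],[('side',[337.6,414.5],S),('top',[186.9,465.7],T),('wrist',[292.3,397.6],W)])
print(x,np.degrees(x[2:]),f.round(1))
out=[]
for n,k,fn,(r0,r1,c0,c1) in (('wrist',W,'w1',(160,360,270,470)),('top',T,'top0',(150,270,370,510)),('side',S,'side0',(230,400,300,470))):
    im=cv2.imread(f'pics/{fn}.png')[r0:r1,c0:c1]; z=400/im.shape[1]; im=cv2.resize(im,None,fx=z,fy=z,interpolation=cv2.INTER_CUBIC)
    im=np.clip(im.astype(float)*1.6,0,255).astype(np.uint8)
    for w,col in ((-22.5,(0,255,0)),(22.5,(0,0,255))):
      for r in (90,):
        p=np.array([proj(n,P,k) for P in circ(x,r,w)]); p=((p-[r0,c0])*z)[:,::-1].astype(np.int32)
        cv2.polylines(im,[p],True,col,1)
      p=np.array([proj(n,P,k) for P in circ(x,100,0)]); p=((p-[r0,c0])*z)[:,::-1].astype(np.int32)
    cv2.polylines(im,[p],True,(255,255,0),1)
    out.append(im[:400])
h=600
o=np.zeros((600,800,3),np.uint8)
o[:400,:400]=cv2.resize(out[0],(400,400)); o[:out[2].shape[0],400:]=out[2]; 
t=cv2.resize(out[1],None,fx=.58,fy=.58); o[400:400+t.shape[0],:t.shape[1]]=t[:200]
cv2.imwrite('pics/fit.png',o)
E
```

```text
[ 5.55888318e+02 -2.39360273e+02 -6.42846231e-02  1.12889827e+00] [-3.68323759 64.68110613] [-1.4 -1.1  0.1 -0.   2.4  0.4 -0.4  0.4 -1.6  0.6 -0.2 -2.8]
```

View pics/fit.png

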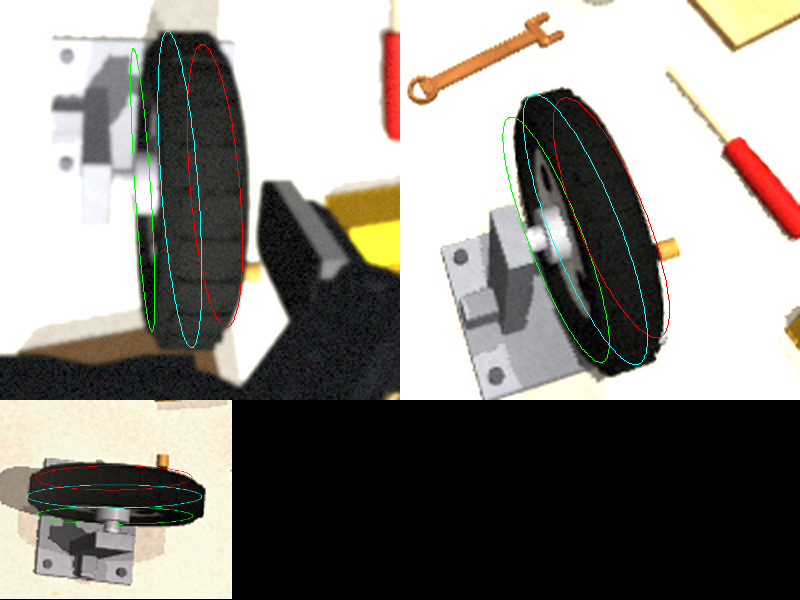

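The overlay shows the yaw is slightly off. I refine it from the tyre's silhouette.

```bash
cat > sil.py <<'E'
from h import *
from scipy.optimize import minimize
def mask(fn,box,thr):
    g=cv2.imread(f'pics/{fn}.png').max(2); m=np.zeros_like(g); r0,r1,c0,c1=box
    m[r0:r1,c0:c1]=(g[r0:r1,c0:c1]<thr)
    n,l,st,_=cv2.connectedComponentsWithStats(m,connectivity=4); i=1+st[1:,4].argmax(); 
    p=np.argwhere(l==i)[:,::-1]; h=cv2.convexHull(p.astype(np.int32)); return h,st[i]
def cost(y,views,q=8):
    J=0; x=[*y,0]
    for n,k,h,box in views:
        P=np.array([proj(n,p,k) for r,w in((100,-16),(100,16),(90,-22.5),(90,22.5)) for p in circ(x,r,w)])[:,::-1]
        m=cv2.convexHull(P.astype(np.float32))[:,0]; h2=h[:,0].astype(np.float32)
        r0,r1,c0,c1=box; A=np.zeros(((r1-r0)*q,(c1-c0)*q),np.uint8);B=A.copy()
        cv2.fillPoly(A,[np.int32((m-[c0,r0]+.5)*q)],1); cv2.fillPoly(B,[np.int32((h2-[c0,r0]+.5)*q)],1)
        J+=(A^B).sum()/B.sum()
    return J
E
python3 - <<'E'
from sil import *
S=cam('side');T=cam('top');W=cam('wrist')
vs=[]
for n,k,fn,box in (('side',S,'side0',(230,400,300,470)),('top',T,'top0',(170,240,375,510)),('wrist',W,'w1',(160,332,332,395))):
    for thr in (45,60): 
        h,st=mask(fn,box,thr);print(n,thr,st)
    h,_=mask(fn,box,50)
    vs.append((n,k,h,box))
for sub in ([0],[1],[2],[0,1],[0,1,2]):
    V=[vs[i] for i in sub]
    r=minimize(cost,[557,-240,-.12],args=(V,),method='Nelder-Mead',options=dict(initial_simplex=[[557,-240,-.12],[562,-240,-.12],[557,-235,-.12],[557,-240,-.06]],xatol=.02,fatol=1e-4))
    print(sub,r.x.round(3),np.degrees(r.x[2]).round(2),r.fun)
E
```

```text
side 45 [ 348  268   64  122 4422]
side 60 [ 337  268   75  122 5092]
top 45 [ 387  188  107   39 3157]
top 60 [ 387  188  107   52 3647]
wrist 45 [ 339  176   55  156 7015]
wrist 60 [ 338  176   56  156 7269]
[0] [ 5.55758e+02 -2.40631e+02 -1.52000e-01] -8.71 0.032160837407925295
[1] [ 5.56227e+02 -2.40294e+02 -1.48000e-01] -8.5 0.21540350687108367
[2] [ 5.57720e+02 -2.40492e+02 -1.17000e-01] -6.7 0.05237943481783738
[0, 1] [ 5.55937e+02 -2.40295e+02 -1.50000e-01] -8.6 0.2488004837015752
[0, 1, 2] [ 5.5617e+02 -2.4024e+02 -1.4200e-01] -8.16 0.31926181758729055
```

```bash
cat >> h.py <<'E'
X=[556.5,-240.3,np.radians(-8.2)]
def pt(phi,up=0,r=82):
    c,A=frame(X); return c+A@[0,-r*np.sin(phi),r*np.cos(phi)]+[0,0,-19+up]
E
python3 - <<'E'
from h import *
print(pt(.55)); go(pt(.55,80),-8.2)
E
```

```text
[ 550.38687359 -282.72215842  190.90701081]
rot [ 0.0001 -0.0003  0.019 ] cm [ 5.4  14.5   6.27]
```

Emit:
apply_moves(targets="0 0 0.019 5.4 14.5 4.5 8.5;0 0 0.019 5.4 14.5 6.3 8.5;0 0 0.019 5.4 14.5 6.3 8.5;0 0 0.019 5.4 14.5 6.3 8.5;0 0 0.019 5.4 14.5 6.3 8.5")

```text
time: 3.2
tool_pos: [549.3, -284.8, 267.8]
tcp_rot: [-179.9, 0.2, -8.4]
ft_force: [-0.3, 0.1, -0.5]
finger_gap: 85.0
```

Emit:
apply_moves(targets="0 0 0 0 0 0 8.5;0 0 0 0 0 0 8.5;0 0 0 0 0 0 8.5;0 0 0 0 0 0 8.5;0 0 0 0 0 0 8.5")

```text
time: 3.7
tool_pos: [550.6, -282.7, 271.1]
tcp_rot: [180.0, -0.1, -8.2]
ft_force: [1.2, -0.2, -0.1]
finger_gap: 84.8
```

```bash
python3 - <<'E'
from h import *
s=sense();print(s['tool_pos'],s['tcp_rot'],s['joint_pos'])
go(pt(.55,0),-8.2)
im=snapshot('side');cv2.imwrite('pics/s2.png',cv2.resize(im[150:400,240:500,::-1],None,fx=2.2,fy=2.2))
im=snapshot('wrist');cv2.imwrite('pics/w2.png',im[:,:,::-1])
E
```

```text
[ 550.57142055 -282.73732225  271.11393979] [ 1.79978583e+02 -5.12888683e-02 -8.20092611e+00] [-3.19278205e+01  9.59861173e+00  7.88008423e+01  1.03125034e-03
  9.15449747e+01 -2.37268565e+01]
rot [ 0.0004 -0.0009 -0.    ] cm [-0.03 -0.    8.02]
```

View pics/w2.png

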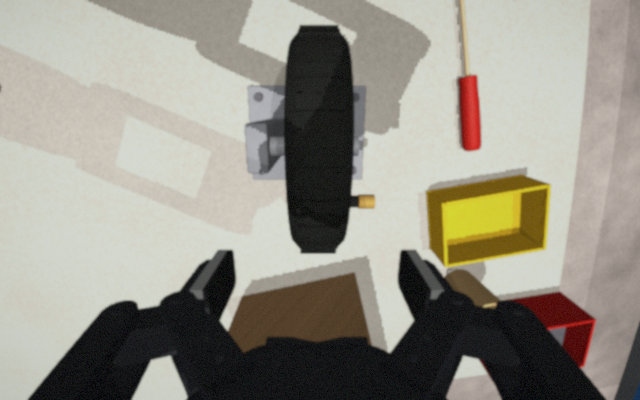

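The wheel is upright and centred between the open fingers (columns 287–353, fingers 233/400). The valve cap at (201, 366) is clear. I descend and grip.

Emit:
apply_moves(targets="0 0 0 0 0 2.5 8.5;0 0 0 0 0 5 8.5;0 0 0 0 0 7 8.5;0 0 0 0 0 8 8.5;0 0 0 0 0 8 8.5")

```text
time: 4.3
tool_pos: [549.4, -282.7, 188.5]
tcp_rot: [-179.9, 0.2, -8.3]
ft_force: [-0.2, -0.5, -0.4]
finger_gap: 85.4
```

Emit:
apply_moves(targets="0 0 0 0 0 0 8.5;0 0 0 0 0 0 4;0 0 0 0 0 0 4;0 0 0 0 0 0 4;0 0 0 0 0 0 4", force=30)

```text
time: 4.8
tool_pos: [551.7, -283.9, 191.9]
tcp_rot: [179.9, -0.2, -8.3]
ft_force: [6.5, -1.7, 1.1]
finger_gap: 44.3
```

Emit:
apply_moves(targets="0 0 0 0 0 0 4;0 0 0 0 0 0 4;0 0 0 0 0 0 4;0 0 0 0 0 0 4;0 0 0 0 0 0 4")

```text
time: 5.3
tool_pos: [551.7, -283.8, 191.9]
tcp_rot: [179.9, -0.2, -8.3]
ft_force: [4.8, -1.4, 1.7]
finger_gap: 44.5
```

```bash
python3 - <<'E'
from h import *
s=sense();print(s['time'],s['tool_pos'],s['tcp_rot'],s['ft_force'],s['finger_gap'])
p0=pt(.55);
for i in range(1,23):
    d=(pt(.55-np.radians(3)*i)-p0)/10; A=R.from_euler('xyz',[180,0,-8.2],degrees=True)
    print(i,A.inv().apply(d).round(2))
v=None
for n in ('wrist','side'):
    k=cam(n); im=snapshot(n); print(n,place_of(n,'valve_stem'))
E
```

```text
5.3 [ 551.7155444  -283.84608284  191.94575818] [179.93031855  -0.21177003  -8.25133381] [ 4.80429535 -1.37250645  1.67535881] 44.5031381190046
1 [ 0.   -0.37 -0.21]
2 [ 0.   -0.75 -0.41]
3 [ 0.   -1.15 -0.58]
4 [ 0.   -1.55 -0.74]
5 [-0.   -1.96 -0.87]
6 [-0.   -2.37 -0.98]
7 [-0.   -2.79 -1.07]
8 [ 0.   -3.21 -1.14]
9 [ 0.   -3.64 -1.18]
10 [ 0.   -4.07 -1.21]
11 [ 0.   -4.5  -1.21]
12 [ 0.   -4.93 -1.18]
13 [ 0.   -5.35 -1.14]
14 [-0.   -5.78 -1.07]
15 [ 0.   -6.2  -0.98]
16 [ 0.   -6.61 -0.87]
17 [-0.   -7.02 -0.74]
18 [ 0.   -7.42 -0.59]
19 [ 0.   -7.81 -0.41]
20 [ 0.   -8.2  -0.22]
21 [ 0.   -8.57 -0.  ]
22 [ 0.   -8.93  0.23]
wrist [{'at': [236.9, 387.4], 'confidence': 0.59}]
side [{'at': [336.3, 411.2], 'confidence': 0.67}]
```

Emit:
apply_moves(targets="0 0 0 0 -0.37 -0.21 4;0 0 0 0 -0.75 -0.41 4;0 0 0 0 -1.15 -0.58 4;0 0 0 0 -1.55 -0.74 4;0 0 0 0 -1.96 -0.87 4")

```text
time: 6.0
tool_pos: [554.4, -265.3, 200.1]
tcp_rot: [179.8, -0.2, -8.3]
ft_force: [7.2, -6.4, -3.1]
finger_gap: 44.3
```

Emit:
apply_moves(targets="0 0 0 0 -0.41 -0.11 4;0 0 0 0 -0.83 -0.2 4;0 0 0 0 -1.25 -0.27 4;0 0 0 0 -1.68 -0.31 4;0 0 0 0 -2.11 -0.34 4")

```text
time: 6.5
tool_pos: [557.5, -244.7, 203.8]
tcp_rot: [179.8, -0.2, -8.3]
ft_force: [6.2, -6.9, -0.9]
finger_gap: 44.4
```

```bash
python3 - <<'E'
from h import *
s=sense();print(s['time'],s['tool_pos'],s['ft_force'],s['finger_gap'])
for n in ('top','side'):
    im=snapshot(n); print(n,place_of(n,'valve_stem'));cv2.imwrite(f'pics/{n}3.png',im[:,:,::-1])
E
```

```text
6.5 [ 557.48567505 -244.66354872  203.83928641] [ 6.16987573 -6.86090828 -0.88295494] 44.384599205122974
top [{'at': [219.1, 223.9], 'confidence': 0.69}]
side [{'at': [322.9, 410.0], 'confidence': 0.66}, {'at': [326.0, 375.6], 'confidence': 0.39}]
```

Emit:
apply_moves(targets="0 0 0 0 -0.43 0 4;0 0 0 0 -0.86 0.03 4;0 0 0 0 -1.28 0.07 4;0 0 0 0 -1.71 0.14 4;0 0 0 0 -2.13 0.23 4")

```text
time: 7.2
tool_pos: [560.6, -223.7, 202.2]
tcp_rot: [179.8, -0.3, -8.3]
ft_force: [3.5, -6.1, 3.0]
finger_gap: 44.1
```

Emit:
apply_moves(targets="0 0 0 0 -0.41 0.11 4;0 0 0 0 -0.82 0.24 4;0 0 0 0 -1.22 0.39 4;0 0 0 0 -1.61 0.57 4;0 0 0 0 -2 0.76 4")

```text
time: 7.7
tool_pos: [563.6, -203.6, 195.3]
tcp_rot: [179.8, -0.3, -8.3]
ft_force: [1.4, -4.0, 7.3]
finger_gap: 44.3
```

Emit:
apply_moves(targets="0 0 0 0 0 0 4;0 0 0 0 0 0 4;0 0 0 0 0 0 4;0 0 0 0 0 0 4;0 0 0 0 0 0 4")

```text
time: 8.2
tool_pos: [563.6, -203.1, 195.0]
tcp_rot: [179.9, -0.3, -8.3]
ft_force: [2.3, -1.5, 5.9]
finger_gap: 44.3
```

```bash
python3 - <<'E'
from h import *
s=sense();print(s['time'],s['tool_pos'],s['ft_force'],s['finger_gap'])
def val(q): 
    c,A=frame(X); q=np.radians(q); return c+A@[45,-55*np.sin(q),55*np.cos(q)]
for n in ('top','side','wrist'):
    k=cam(n);im=snapshot(n); print(n,place_of(n,'valve_stem'),[(q,np.round(proj(n,val(q),k),1).tolist()) for q in (-15,0,5,15,30,35)]);cv2.imwrite(f'pics/{n}4.png',im[:,:,::-1])
a=cv2.imread('pics/side4.png')[220:400,290:490];b=cv2.imread('pics/wrist4.png')
o=np.zeros((400,800,3),np.uint8);o[:360,:400]=cv2.resize(a,(400,360));o[:,400:]=cv2.resize(b[:320,180:500],(400,400));cv2.imwrite('pics/c4.png',np.clip(o*1.5,0,255).astype(np.uint8))
E
```

```text
8.2 [ 563.6246368  -203.08756193  195.04942928] [ 2.32628359 -1.48890189  5.90629501] 44.254975289590504
top [] [(-15, [180.5, 439.7]), (0, [181.1, 447.5]), (5, [181.4, 450.0]), (15, [182.2, 454.8]), (30, [183.5, 460.9]), (35, [184.0, 462.7])]
side [{'at': [306.7, 404.1], 'confidence': 0.56}] [(-15, [297.5, 400.8]), (0, [304.5, 404.5]), (5, [307.2, 405.7]), (15, [312.8, 408.0]), (30, [321.7, 411.0]), (35, [324.7, 411.8])]
wrist [] [(-15, [287.3, 388.7]), (0, [309.0, 387.5]), (5, [315.2, 386.7]), (15, [325.6, 384.9]), (30, [335.6, 381.3]), (35, [337.4, 380.1])]
```

View pics/c4.png

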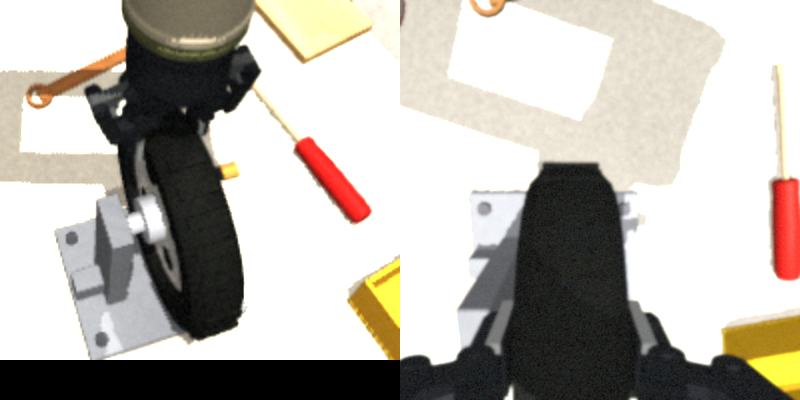

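The cap in the side view, at about (306, 404), matches a remaining turn of roughly 4°. I finish that turn, release and lift clear to check.

Emit:
apply_moves(targets="0 0 0 0 -0.19 0.11 4;0 0 0 0 -0.38 0.22 4;0 0 0 0 -0.49 0.29 4;0 0 0 0 -0.49 0.29 4;0 0 0 0 -0.49 0.29 4")

```text
time: 9.0
tool_pos: [564.3, -198.4, 192.5]
tcp_rot: [179.9, -0.3, -8.2]
ft_force: [0.9, -1.5, 8.0]
finger_gap: 44.3
```

Emit:
apply_moves(targets="0 0 0 0 0 0 4;0 0 0 0 0 0 8.5;0 0 0 0 0 0 8.5;0 0 0 0 0 0 8.5;0 0 0 0 0 0 8.5")

```text
time: 9.5
tool_pos: [562.5, -197.1, 189.3]
tcp_rot: [-180.0, 0.0, -8.2]
ft_force: [0.2, 0.8, 0.0]
finger_gap: 84.8
```

Emit:
apply_moves(targets="0 0 0 0 0 0 8.5;0 0 0 0 0 -2 8.5;0 0 0 0 0 -5 8.5;0 0 0 0 0 -9 8.5;0 0 0 0 0 -9 8.5")

```text
time: 10.0
tool_pos: [565.2, -198.4, 286.9]
tcp_rot: [179.8, -0.6, -8.3]
ft_force: [1.4, -0.2, 0.1]
finger_gap: 85.0
```

Emit:
apply_moves(targets="0 0 0 0 -5 -1 8.5;0 0 0 0 -10 -2 8.5;0 0 0 0 -12 -2 8.5;0 0 0 0 -12 -2 8.5;0 0 0 0 -12 -2 8.5")

```text
time: 10.5
tool_pos: [579.9, -78.3, 299.4]
tcp_rot: [180.0, 0.0, -8.2]
ft_force: [-1.1, 0.1, -0.3]
finger_gap: 85.0
```

Emit:
apply_moves(targets="0 0 0 0 0 0 8.5;0 0 0 0 0 0 8.5;0 0 0 0 0 0 8.5;0 0 0 0 0 0 8.5;0 0 0 0 0 0 8.5")

```text
time: 11.0
tool_pos: [580.0, -79.0, 299.7]
tcp_rot: [-180.0, 0.0, -8.3]
ft_force: [0.7, 0.3, 0.3]
finger_gap: 85.1
```

```bash
python3 - <<'E'
from h import *
s=sense();print(s['time'],s['tool_pos'],s['ft_force'],s['finger_gap'])
def val(q): 
    c,A=frame(X); q=np.radians(q); return c+A@[45,-55*np.sin(q),55*np.cos(q)]
for n in ('top','side','wrist'):
    k=cam(n);im=snapshot(n); print(n,place_of(n,'valve_stem'),place_of(n,'tyre_axle'),np.round(proj(n,frame(X)[0],k),1),[(q,np.round(proj(n,val(q),k),1).tolist()) for q in (-10,-5,0,5,10)]);cv2.imwrite(f'pics/{n}5.png',im[:,:,::-1])
a=cv2.imread('pics/side5.png')[240:390,310:460];b=cv2.imread('pics/wrist5.png');t=cv2.imread('pics/top5.png')[150:250,380:500]
o=np.zeros((600,800,3),np.uint8);o[:400,:400]=cv2.resize(a,(400,400));o[:250,400:]=cv2.resize(b,(400,250));o[250:583,400:]=cv2.resize(t,(400,333));cv2.imwrite('pics/c5.png',np.clip(o*1.5,0,255).astype(np.uint8))
E
```

```text
11.0 [579.95352621 -78.95738782 299.65302073] [0.69637297 0.34083461 0.25304672] 85.08110397385934
top [] [{'at': [209.3, 438.9], 'confidence': 0.83}] [208.6 438.1] [(-10, [180.6, 442.3]), (-5, [180.9, 445.0]), (0, [181.1, 447.5]), (5, [181.4, 450.0]), (10, [181.8, 452.5])]
side [{'at': [303.1, 402.7], 'confidence': 0.76}] [{'at': [325.9, 377.1], 'confidence': 0.82}] [325.7 376.2] [(-10, [299.7, 402.0]), (-5, [302.0, 403.3]), (0, [304.5, 404.5]), (5, [307.2, 405.7]), (10, [310.0, 406.9])]
wrist [{'at': [333.8, 359.1], 'confidence': 0.96}] [] [307.3 316.4] [(-10, [332.6, 357.5]), (-5, [336.5, 357.4]), (0, [340.0, 357.2]), (5, [343.3, 357.0]), (10, [346.2, 356.7])]
```

View pics/c5.png

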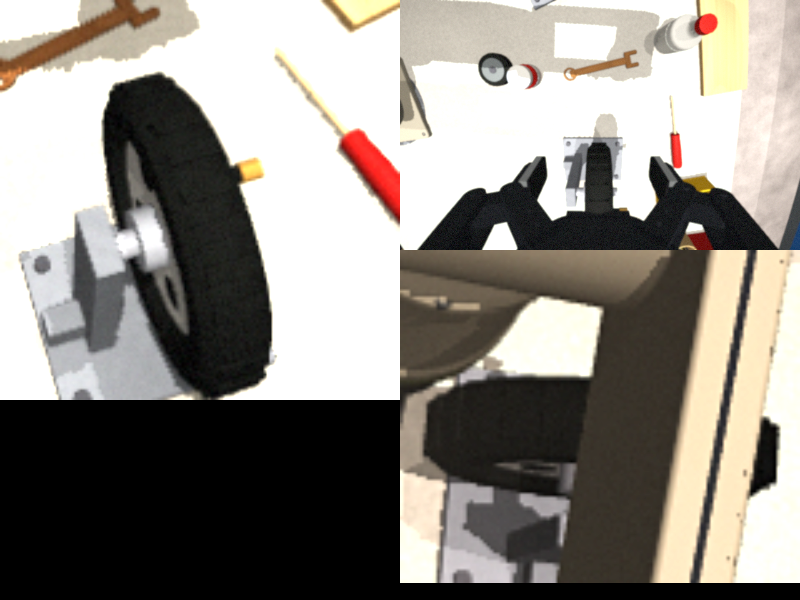

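The side view puts the cap at (303, 403), so the turn left is about -3°. The wrist view says somewhat more, and the arm hides the top view. I move the arm away for a clear look.

Emit:
apply_moves(targets="0 0 0 -5 -5 -3 8.5;0 0 0 -10 -10 -6 8.5;0 0 0 -14 -15 -8 8.5;0 0 0 -14 -18 -8 8.5;0 0 0 -14 -18 -8 8.5")

```text
time: 11.95
tool_pos: [466.2, 121.3, 381.2]
tcp_rot: [-180.0, -0.1, -8.3]
ft_force: [0.9, 0.1, 0.3]
finger_gap: 85.3
```

Emit:
apply_moves(targets="0 0 0 0 0 0 8.5;0 0 0 0 0 0 8.5;0 0 0 0 0 0 8.5;0 0 0 0 0 0 8.5;0 0 0 0 0 0 8.5")

```text
time: 12.45
tool_pos: [467.6, 118.7, 379.1]
tcp_rot: [180.0, 0.1, -8.4]
ft_force: [-0.2, 0.6, -0.6]
finger_gap: 85.1
```

```bash
python3 - <<'E'
from sil import *
def val(q,X=X): 
    c,A=frame(X); q=np.radians(q); return c+A@[45,-55*np.sin(q),55*np.cos(q)]
vs=[];pv={}
for n,box in (('side',(230,400,300,470)),('top',(150,240,360,520))):
    k=cam(n); im=snapshot(n); cv2.imwrite(f'pics/{n}6.png',im[:,:,::-1])
    v=place_of(n,'valve_stem');a=place_of(n,'tyre_axle');print(n,v,a)
    for _ in range(3):
        snapshot(n); print(place_of(n,'valve_stem')[:1])
    hsv=cv2.cvtColor(im,cv2.COLOR_RGB2HSV)[box[0]:box[1],box[2]:box[3]]
    m=((hsv[...,0]>8)&(hsv[...,0]<24)&(hsv[...,1]>130)&(hsv[...,2]>70)).astype(np.uint8)
    nn,l,st,ce=cv2.connectedComponentsWithStats(m); print('brass',[(s[4],(c[::-1]+[box[0],box[2]]).round(1)) for s,c in zip(st[1:],ce[1:]) if s[4]>8])
    print([(q,np.round(proj(n,val(q),k),1).tolist()) for q in (-10,-5,0,5)])
    h,st=mask(f'{n}6',box,45);print(st);vs.append((n,k,h,box))
for V in (vs[:1],vs[1:],vs):
    r=minimize(cost,[557,-240,-.12],args=(V,),method='Nelder-Mead',options=dict(initial_simplex=[[557,-240,-.12],[562,-240,-.12],[557,-235,-.12],[557,-240,-.06]],xatol=.02,fatol=1e-4))
    print(r.x.round(3),np.degrees(r.x[2]),r.fun)
a=cv2.imread('pics/top6.png')[150:240,375:510];cv2.imwrite('pics/c6.png',np.clip(cv2.resize(a,None,fx=5.5,fy=5.5).astype(int)*1.5,0,255).astype(np.uint8))
E
```

```text
side [{'at': [304.7, 402.8], 'confidence': 0.69}] [{'at': [325.9, 375.5], 'confidence': 0.77}]
[{'at': [305.5, 402.8], 'confidence': 0.94}]
[{'at': [302.8, 403.7], 'confidence': 0.58}]
[{'at': [307.4, 401.6], 'confidence': 0.76}]
brass [(np.int32(107), array([240.6, 444.8])), (np.int32(434), array([254.9, 335.5])), (np.int32(55), array([303.4, 403.6])), (np.int32(49), array([370.4, 467.4]))]
[(-10, [299.7, 402.0]), (-5, [302.0, 403.3]), (0, [304.5, 404.5]), (5, [307.2, 405.7])]
[ 349  268   63  122 4403]
top [{'at': [178.4, 446.0], 'confidence': 0.95}] [{'at': [208.8, 435.7], 'confidence': 0.58}]
[{'at': [181.0, 448.4], 'confidence': 0.88}]
[{'at': [181.8, 446.6], 'confidence': 0.73}]
[{'at': [179.2, 447.3], 'confidence': 0.84}]
brass [(np.int32(41), array([181.1, 446.9]))]
[(-10, [180.6, 442.3]), (-5, [180.9, 445.0]), (0, [181.1, 447.5]), (5, [181.4, 450.0])]
[ 387  185  107   41 3166]
[ 5.56819e+02 -2.39975e+02 -1.60000e-01] -9.194225174915482 0.024483592316013006
[ 5.58217e+02 -2.40750e+02 -1.36000e-01] -7.811609522767023 0.043568474007825604
[ 5.57361e+02 -2.40244e+02 -1.51000e-01] -8.658781737683084 0.08919622134990195
```

View pics/c6.png

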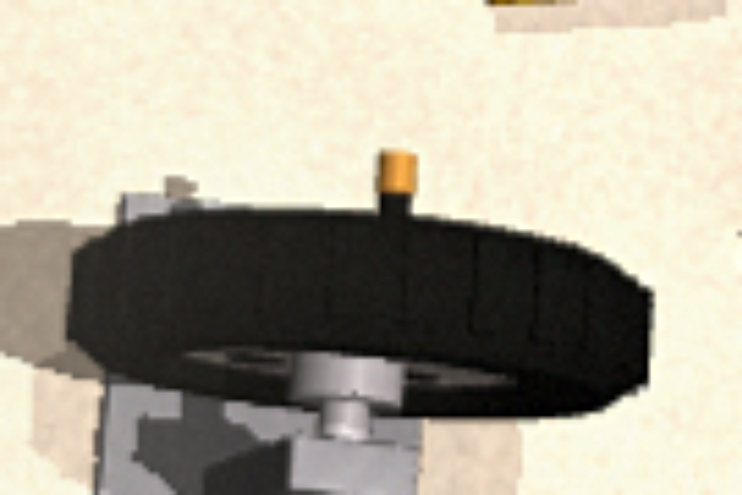

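```bash
python3 - <<'E'
from sil import *
obs={}
for e in ('0','6'):
    for n,box in (('side',(290,350,390,430)),('top',(170,195,440,475))):
        im=cv2.imread(f'pics/{n}{e}.png'); hsv=cv2.cvtColor(im,cv2.COLOR_BGR2HSV)[box[0]:box[1],box[2]:box[3]]
        m=((hsv[...,0]>8)&(hsv[...,0]<24)&(hsv[...,1]>130)&(hsv[...,2]>70)).astype(np.uint8)
        _,l,st,ce=cv2.connectedComponentsWithStats(m); i=1+st[1:,4].argmax(); obs[n,e]=ce[i][::-1]+[box[0],box[2]]
print(obs)
C={n:cam(n) for n in('side','top')}
for prior in (X,[557.4,-240.2,-.151]):
  for es in ('6','06'):
    def f(p):
        c,A=frame(p); r=[(p[0]-prior[0])/1.5,(p[1]-prior[1])/1.0,(p[2]-prior[2])/.015]
        for j,e in enumerate(es):
            q=p[3+j]; v=c+A@[45,-55*np.sin(q),55*np.cos(q)]
            for n in C: r+=list((np.array(proj(n,v,C[n]))-obs[n,e])/0.6)
        return np.array(r)
    s=least_squares(f,[*prior]+[1.1,0.][-len(es):]); print(es,s.x[:2],np.degrees(s.x[2:]),s.fun.round(1))
E
```

```text
{('side', '0'): array([335.29508197, 413.55737705]), ('top', '0'): array([186.   , 468.225]), ('side', '6'): array([303.36363636, 403.61818182]), ('top', '6'): array([181.07317073, 446.85365854])}
6 [ 556.22436447 -240.27315488] [-8.1916699  -1.96543763] [-0.2  0.   0.   0.4  0.4  0.1 -0.6]
06 [ 556.13169888 -240.77371959] [-8.47825653 53.3887766  -2.72970447] [-0.2 -0.5 -0.3  0.2  0.4  0.3 -1.1  0.4  0.4  0.1 -0.6]
6 [ 556.42378216 -240.12703399] [-8.63584443 -2.16122102] [-0.7  0.1  0.   0.3  0.6 -0.  -0.6]
06 [ 556.36962521 -240.62351783] [-8.86564531 53.20504653 -2.87204296] [-0.7 -0.4 -0.2  0.2  0.4  0.4 -1.   0.3  0.6 -0.1 -0.6]
```

The cap sits near -2° (tool estimate ±2°). I go back over the wheel for a precise wrist look, with a small correction if needed.

```bash
python3 - <<'E'
from h import *
go(pt(.55,90),-8.4)
E
```

```text
rot [-0.     -0.      0.0027] cm [13.99 38.64  9.88]
```

Emit:
apply_moves(targets="0 0 0.003 14 38.6 7 8.5;0 0 0.003 14 38.6 9.9 8.5;0 0 0.003 14 38.6 9.9 8.5;0 0 0.003 14 38.6 9.9 8.5;0 0 0.003 14 38.6 9.9 8.5")

```text
time: 13.85
tool_pos: [516.6, -120.5, 322.4]
tcp_rot: [-180.0, -0.0, -8.4]
ft_force: [1.1, -0.1, -0.4]
finger_gap: 85.2
```

```bash
python3 - <<'E'
from h import *
print(sense()['tool_pos']);go(pt(.55,90),-8.4)
E
```

```text
[ 516.64784329 -120.46622948  322.36828712]
rot [-0.     -0.0006 -0.0002] cm [ 5.71 15.56  4.15]
```

Emit:
apply_moves(targets="0 0 0 5.7 15.6 4.1 8.5;0 0 0 5.7 15.6 4.1 8.5;0 0 0 5.7 15.6 4.1 8.5;0 0 0 5.7 15.6 4.1 8.5;0 0 0 5.7 15.6 4.1 8.5")

```text
time: 14.35
tool_pos: [549.2, -284.0, 279.2]
tcp_rot: [-180.0, 0.2, -8.6]
ft_force: [-0.5, 0.4, -1.1]
finger_gap: 84.7
```

Emit:
apply_moves(targets="0 0 0 0 0 0 8.5;0 0 0 0 0 0 8.5;0 0 0 0 0 0 8.5;0 0 0 0 0 0 8.5;0 0 0 0 0 0 8.5")

```text
time: 14.85
tool_pos: [550.3, -280.6, 282.3]
tcp_rot: [180.0, -0.0, -8.4]
ft_force: [-0.4, 0.2, -0.4]
finger_gap: 85.0
```

```bash
python3 - <<'E'
from sil import *
s=sense();print(s['time'],s['tool_pos'])
k=cam('wrist');im=snapshot('wrist');cv2.imwrite('pics/wrist7.png',im[:,:,::-1])
print(place_of('wrist','valve_stem'))
box=(5,275,260,385)
h,st=mask('wrist7',box,50);print(st);V=[('wrist',k,h,box)]
r=minimize(cost,[557,-240,-.14],args=(V,),method='Nelder-Mead',options=dict(initial_simplex=[[557,-240,-.14],[562,-240,-.14],[557,-235,-.14],[557,-240,-.08]],xatol=.02,fatol=1e-4));print(r.x,r.fun)
hsv=cv2.cvtColor(im,cv2.COLOR_RGB2HSV)[5:275,340:400]
m=((hsv[...,0]>8)&(hsv[...,0]<24)&(hsv[...,1]>130)&(hsv[...,2]>70)).astype(np.uint8)
_,l,st,ce=cv2.connectedComponentsWithStats(m); i=1+st[1:,4].argmax(); print('brass',st[i],ce[i][::-1]+[5,340])
for x in (X,r.x,[557.0,-240.3,-.147]):
    c,A=frame(x)
    print([(q,np.round(proj('wrist',c+A@[45,-55*np.sin(np.radians(q)),55*np.cos(np.radians(q))],k),1).tolist()) for q in(-6,-3,0,3)])
cv2.imwrite('pics/c7.png',np.clip(cv2.resize(im[10:270,240:420,::-1],None,fx=2.2,fy=2.2).astype(int)*1.5,0,255).astype(np.uint8))
go(pt(.55),-8.4)
E
```

```text
14.85 [ 550.34183395 -280.56855738  282.25425624]
[{'at': [149.6, 376.0], 'confidence': 0.81}]
[  285    33    78   215 12355]
[ 5.59303859e+02 -2.39606603e+02 -1.35854245e-01] 0.07888403442600223
brass [ 24 142  17  13 212] [152.93867925 371.81603774]
[(-6, [149.7, 372.4]), (-3, [153.3, 372.2]), (0, [156.9, 372.0]), (3, [160.4, 371.8])]
[(-6, [148.0, 375.7]), (-3, [151.6, 375.6]), (0, [155.1, 375.4]), (3, [158.6, 375.2])]
[(-6, [149.9, 373.0]), (-3, [153.4, 372.8]), (0, [157.0, 372.6]), (3, [160.5, 372.4])]
rot [ 0.0002 -0.0004  0.0002] cm [0.04 0.18 9.11]
```

View pics/c7.png

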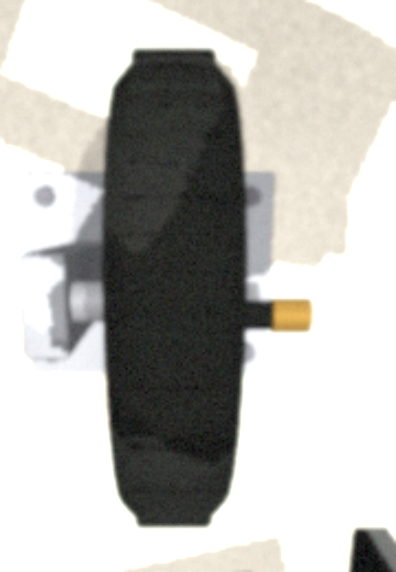

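The wrist, top and side estimates agree on about -2.5°, with the cap at (153, 372) in the wrist picture. I regrip and turn it back by that amount.

Emit:
apply_moves(targets="0 0 0 0 0.2 2.5 8.5;0 0 0 0 0.2 5 8.5;0 0 0 0 0.2 7.5 8.5;0 0 0 0 0.2 9.1 8.5;0 0 0 0 0.2 9.1 8.5")

```text
time: 15.45
tool_pos: [548.3, -282.2, 187.5]
tcp_rot: [-179.9, 0.3, -8.4]
ft_force: [-1.1, -0.9, 1.0]
finger_gap: 85.3
```

Emit:
apply_moves(targets="0 0 0 0 0 0 8.5;0 0 0 0 0 0 4;0 0 0 0 0 0 4;0 0 0 0 0 0 4;0 0 0 0 0 0 4")

```text
time: 15.95
tool_pos: [551.7, -283.9, 192.6]
tcp_rot: [179.9, -0.3, -8.4]
ft_force: [7.1, -1.9, 1.2]
finger_gap: 44.1
```

Emit:
apply_moves(targets="0 0 0 0 0 0 4;0 0 0 0 0.1 0.06 4;0 0 0 0 0.2 0.12 4;0 0 0 0 0.32 0.2 4;0 0 0 0 0.32 0.2 4")

```text
time: 16.45
tool_pos: [551.3, -286.4, 191.0]
tcp_rot: [180.0, -0.3, -8.4]
ft_force: [5.0, 0.7, 4.1]
finger_gap: 44.1
```

Emit:
apply_moves(targets="0 0 0 0 0 0 4;0 0 0 0 0 0 4;0 0 0 0 0 0 8.5;0 0 0 0 0 0 8.5;0 0 0 0 0 0 8.5")

```text
time: 16.95
tool_pos: [549.1, -286.4, 188.6]
tcp_rot: [180.0, 0.0, -8.4]
ft_force: [-0.1, 0.2, -0.2]
finger_gap: 84.3
```

Emit:
apply_moves(targets="0 0 0 0 0 0 8.5;0 0 0 0 0 -2 8.5;0 0 0 0 0 -5 8.5;0 0 0 0 0 -9.2 8.5;0 0 0 0 0 -9.2 8.5")

```text
time: 17.45
tool_pos: [551.6, -287.9, 288.3]
tcp_rot: [179.7, -0.6, -8.4]
ft_force: [1.1, -1.0, 1.4]
finger_gap: 84.9
```

Emit:
apply_moves(targets="0 0 0 0 0 0 8.5;0 0 0 0 0 0 8.5;0 0 0 0 0 0 8.5;0 0 0 0 0 0 8.5;0 0 0 0 0 0 8.5")

```text
time: 17.95
tool_pos: [549.0, -286.2, 279.7]
tcp_rot: [-180.0, 0.1, -8.4]
ft_force: [0.3, 0.2, 0.0]
finger_gap: 85.0
```

```bash
python3 - <<'E'
from sil import *
s=sense();print(s['time'],s['tool_pos'])
k=cam('wrist');im=snapshot('wrist');cv2.imwrite('pics/wrist8.png',im[:,:,::-1])
box=(5,275,260,385)
h,st=mask('wrist8',box,50);V=[('wrist',k,h,box)]
r=minimize(cost,[557,-240,-.14],args=(V,),method='Nelder-Mead',options=dict(initial_simplex=[[557,-240,-.14],[562,-240,-.14],[557,-235,-.14],[557,-240,-.08]],xatol=.02,fatol=1e-4));print(r.x,r.fun)
for n,(r0,r1,c0,c1),kk in (('wrist',(5,275,340,400),k),('side',(290,350,390,430),cam('side'))):
    if n=='side': im=snapshot(n);cv2.imwrite('pics/side8.png',im[:,:,::-1])
    hsv=cv2.cvtColor(im,cv2.COLOR_RGB2HSV)[r0:r1,c0:c1]
    m=((hsv[...,0]>8)&(hsv[...,0]<24)&(hsv[...,1]>130)&(hsv[...,2]>70)).astype(np.uint8)
    _,l,st,ce=cv2.connectedComponentsWithStats(m); i=1+st[1:,4].argmax(); print('brass',n,st[i],ce[i][::-1]+[r0,c0])
    for x in (X,r.x,[557.0,-240.3,-.147]):
        c,A=frame(x)
        print([(q,np.round(proj(n,c+A@[45,-55*np.sin(np.radians(q)),55*np.cos(np.radians(q))],kk),1).tolist()) for q in(-6,-3,0,3)])
E
```

```text
17.95 [ 549.03095732 -286.18529998  279.73508737]
[ 5.59288724e+02 -2.39900949e+02 -1.37589316e-01] 0.07635421728704729
brass wrist [ 25 138  18  12 205] [148.51707317 373.2097561 ]
[(-6, [143.0, 374.1]), (-3, [146.6, 374.0]), (0, [150.3, 373.8]), (3, [153.8, 373.6])]
[(-6, [141.6, 377.6]), (-3, [145.3, 377.4]), (0, [148.9, 377.3]), (3, [152.5, 377.1])]
[(-6, [143.1, 374.8]), (-3, [146.8, 374.6]), (0, [150.4, 374.4]), (3, [154.0, 374.2])]
brass side [10 10  9  9 56] [304.41071429 404.125     ]
[(-6, [301.5, 403.0]), (-3, [303.0, 403.8]), (0, [304.5, 404.5]), (3, [306.1, 405.2])]
[(-6, [300.6, 404.2]), (-3, [302.0, 405.0]), (0, [303.5, 405.7]), (3, [305.1, 406.5])]
[(-6, [301.5, 403.3]), (-3, [303.0, 404.1]), (0, [304.5, 404.8]), (3, [306.1, 405.5])]
```

```bash
python3 -c "
from bench import *
print(hand_in())"
```

```text
the job is handed in; nothing more can be done
None
```

The tyred wheel's valve stem now stands straight above the axle, to within about 1.5° by my measurements, and the job is handed in at about 18 s.

- **What I did:** I pinched the tyre from above across its side walls and turned it about 64° of tool arc. I then released it and measured the stem at about 2.5° past vertical. After a second pinch to turn it back, I let go and lifted the open gripper about 40 mm clear of the tyre.
- **Last checks:** The side camera puts the stem at about 0° (between 0° and +2°, depending on the wheel pose used). The wrist camera puts it at about -0.3° to -1.5°. I did not take a top view after the correction, because the gripper was still over the wheel.
- **Disagreements:**
  - My refit of the first pictures put the start angle at about 53°, while the earlier estimates gave 62–65°. I relied on the final pictures instead.
  - The wrist camera's fit of the wheel centre was about 3 mm off the other views along the axle, which hardly affects the angle.
- **Castor wheel:** The gripper never came near it; I did not re-measure it afterwards. The wrist forces I read stayed around 10 N or less.

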